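# Shim the rocking microscope

## Robot

A 6-joint arm with a two-finger parallel gripper is mounted at the origin on the work surface. World frame = base frame: x ahead of the robot, y to its left, z up, the work surface at z = 0. Lengths are in m, angles in rad, forces in N, time in s.
With the tool pointing down it reaches from about 0.35 to 0.85 m from the base axis. Payload 8.1 kg.
Tool frame: the origin (TCP) lies on the centre line of the jaws, within the pads' length; the fingertips stand 11 mm ahead of it and the grasp point (between the pads) lies 8 mm behind it; z points along the fingers, x is the direction in which the jaws open and shut, and the axes are right-handed (so a half turn about z gives the same grasp; the last joint's range is limited). The gripper opens to 93 mm and grips with 3 to 60 N. Pads are 15 mm wide; open, the fingers measure 128 mm over their backs; the gripper's body (75 mm by 188 mm) begins 65 mm behind the grasp point.
Start: joints at [1.184, 0.13, 1.488, -0, 1.523, -0.085], TCP at [0.178, 0.573, 0.23] pointing down, gripper open.
Joint ranges: [-2.96, 2.96], [-0.89, 2.26], [0.02, 2.5], [-1.34, 4.48], [0, 2.73], [-2.66, 2.66]. Speed limits (rad/s): [2.39, 2.39, 2.79, 3.14, 3.14, 3.14].

## Interface

Orientations are given as a unit quaternion [x, y, z, w].
In Python, from rig import manip gives the robot as it stands. The module is installed in compiled form; this text tells all that it offers.
- The arm moves only by the tool arm_command, never from a script. Its argument "deltas" is a list of rows, each a list of 7 numbers: the shift along the tool's x, y, z in m, then the turn, a rotation vector about the tool's x, y, z in degrees, then the closure, from -1 (fully open) to 1 (shut). A call has 1 to 8 rows; each row shifts and turns the commanded pose from where the row before left it, along the tool's axes as they then stand; what a row does not reach is not made up. A row lasts 1/10 s, in which the tool goes at most 50 mm and 8.59 degrees, less where a joint would pass 70% of its speed; a pose out of reach is approached as far as the arm can. A call with a gripper value outside its range is refused whole. The fingers move at their own pace and stop on an object; the grip force is fixed at half the most. Time passes only in rows, so rows that do not move let the fingers close. It gives the time, the measured TCP pose, the force and the opening at its end, in the units of the state.
- manip.sense(): the state, without advancing time (a new reading comes with each control period).
- manip.snapshot(name): name is "side" or "top"; returns a dict with "color" (384x512x3 uint8, red, green, blue), "camera_matrix" (3x3 intrinsics, pixels), "R" (3x3) and "t" (3): a world point X has camera coordinates R X + t. Camera axes: x right, y down, z forward; pixel columns grow to the right and rows downward; lengths in m; the calibration is good to about 2 mm. A picture is of the moment at which its call begins. There is no depth.
- manip.job_done(): hands the job in, once; it reports no verdict.
The state is a dict: "t": time; "qpos": joint angles; "dq": joint speeds; "effort": joint torques, N m; "eef_pos": TCP position; "ee_rot": TCP orientation; "wrist_force": force on the tool from outside, world axes, zero at the start; "wrist_torque": the same for the moment, N m; "opening": finger opening in m.
Only numpy, scipy, OpenCV 4.12 (cv2) and the standard library are available. Lean on these libraries where they do the work, as an engineer would, in place of code of your own. Each camera call takes 0.05 s, during which the arm holds its last target.

## Task

The white microscope rocks because its steel-capped foot has lost its rubber pad. Push the orange wedge along the bench, thin end first, under that foot until it is snug and carries some of the weight; never lift the wedge off the bench, and do not shove the microscope or jack it out of level. Then press down with a fingertip on the steel cap over that foot, with about 5 newtons for a second, to check that it no longer rocks, and let go; leave the box, bottle and screwdriver alone.

Things in the scene. Friction and masses are not known exactly. Their poses are not given: they have to be found in the camera images.
- microscope: Inspection microscope, loose, 1.6 to 2.6 kg, 260 mm high. Origin on the bench under the centre of its white cross-shaped base, z up. Legs along +x, -x, +y, -y end in feet 110 mm from the origin. The -x foot has a steel cap and a bare stub that hangs clear of the bench; the others have black caps and rubber pads. It stands level but tips up to 0.08 rad when the steel cap is pressed.
- hub (a point): Centre of the top of the base, 42 mm above the bench, axes as the microscope's. The legs (20 mm wide) and the round hub (124 mm across) lie 28 to 42 mm above the bench. The steel column stands at x = +45 mm, the black tube (46 mm across) at x = -5 mm from 115 mm above the bench up.
- short_foot (a point): Lowest point of the bare domed steel stub (16 mm across) of the -x leg, 9 mm above the bench while the microscope stands level. Axes as the microscope's.
- short_cap (a point): Centre of the top of the steel cap over the bare foot, 46 mm above the bench; the cap is a flat disc 30 mm across. This is where to press.
- wedge: Orange plastic wedge, loose, 56 to 91 g, 100 mm long, 44 mm wide; the top slopes evenly from 21 mm thick at the -x end to 3 mm at the +x end. Origin at the centre of its flat underside; +x points to the thin end. It meets the bare foot when that is about 16 mm ahead of its origin.
- wedge_back (a point): Middle of the upright flat face at the thick (-x) end, 44 mm wide and 21 mm high, 10 mm above the bench: where to push. Sliding free takes under 1 N; once it meets the foot the push grows within 3 mm of travel past 4 N (snug); at about 10 N the microscope starts to slide away. The wedge stays put when let go.
- ply_box: Open plywood box with finger joints, 90 x 70 x 50 mm, bystander; origin under its centre.
- glue: White glue bottle, 44 mm across, 80 mm high, bystander; origin under its centre.
- driver: Screwdriver lying on the bench, bystander; origin at its middle.
Mind the look-alikes: they are no part of the job. What is meant by the wedge is not blue, green or purple, and is the smaller of those in its own colour.

How it is judged:
On the way, in this order (a step that is already met when the one before it is completed fails the run):
1. the wedge is pushed under the bare foot until it is snug, the microscope still level (contact force between wedge and microscope above 0.4 N and angle between microscope's own z axis and vertical below 0.012 rad and y of short_foot in the frame of wedge between -0.022 and 0.022 m and x of short_foot in the frame of wedge between -0.045 and 0.045 m), for 0.3 s.
2. the steel cap is pressed down and the microscope does not rock (contact force between the fingers and microscope above 2.5 N and horizontal distance between the grasp point and short_cap below 0.03 m and angle between microscope's own z axis and vertical below 0.012 rad and y of short_foot in the frame of wedge between -0.022 and 0.022 m and x of short_foot in the frame of wedge between -0.045 and 0.045 m), for 0.3 s.
At the end, for the whole second after the job is handed in: The wedge lies flat on the bench under the bare foot (the foot over the wedge's top) and bears against it with more than 0.4 N; the microscope is within 0.012 rad (0.7 degrees) of level, less than 20 mm from where it started, and all is at rest (all of step 1 and height (world z) of wedge below 0.003 m and angle between wedge's own z axis and vertical below 0.05 rad and linear speed of each of wedge, microscope below 0.01 m/s and distance of microscope from where it was at the start of the episode below 0.02 m); the robot touches nothing.
It fails at once if the wedge is lifted off the bench or tipped (height (world z) of wedge above 0.008 m or angle between wedge's own z axis and vertical above 0.2 rad).
It fails at once if the microscope is shoved more than 20 mm or tipped over (distance of microscope from where it was at the start of the episode above 0.02 m or angle between microscope's own z axis and vertical above 0.15 rad).
It fails at once if a bystander is disturbed by more than 20 mm or knocked over (distance of any of ply_box, glue, driver from where it was at the start of the episode above 0.02 m or angle between any of glue, ply_box's own z axis and vertical above 0.3 rad).
It also fails if it takes over 56 s, if anything falls off the work surface, if the arm or the gripper's body presses on something with over 40 N, if the wrist force passes 120 N, or if a joint passes its speed limit or range.

## Working session

There is one attempt and no reset: what is moved stays moved. The work goes in short steps, Python scripts to look and compute and a tool call to move; the robot and the scene stay as the last step left them, time stands still between calls to the robot, and variables do not carry over. Pictures are saved under pics/ and viewed, and the job is handed in when it is done.

Besides the shell and the picture viewer there is one more tool, called after "Call:" as name([rows], argument=value, ...), one row to a line, values as JSON. arm_command: Moves the arm, as the interface text tells. Its arguments: {"type":"object","properties":{"deltas":{"type":"array"}},"required":["deltas"]}

```bash
mkdir -p pics
cat > h.py <<'E'
import numpy as np, cv2, json
from rig import manip
def snap(name, fn):
    s=manip.snapshot(name); cv2.imwrite('pics/'+fn+'.png', s['color'][:,:,::-1])
    np.savez('pics/'+fn+'.npz', **s); return s
def ray(s,uv,z):
    K,R,t=map(np.array,(s['camera_matrix'],s['R'],s['t']))
    c=-R.T@t; d=R.T@np.linalg.solve(K,[uv[0],uv[1],1.0])
    return c+d*(z-c[2])/d[2]
def proj(s,X):
    K,R,t=map(np.array,(s['camera_matrix'],s['R'],s['t']))
    p=K@(R@np.array(X)+t); return p[:2]/p[2]
E
python3 - <<'E'
from h import *
np.set_printoptions(precision=4,suppress=True)
for n in('top','side'):
    s=snap(n,n+'0'); print(n,-s['R'].T@s['t'],s['R'],s['camera_matrix'])
print(manip.sense())
E
```

```text
top [ 0.4881 -0.0714  0.976 ] [[ 0.0272 -0.9996 -0.0114]
 [-0.997  -0.0263 -0.0732]
 [ 0.0729  0.0134 -0.9972]] [[359.9726   0.     258.6255]
 [  0.     359.9726 195.1541]
 [  0.       0.       1.    ]]
side [ 0.2544 -0.7384  0.5699] [[ 0.9011 -0.4336 -0.0066]
 [-0.2465 -0.4998 -0.8303]
 [ 0.3567  0.7498 -0.5573]] [[378.7659   0.     262.9261]
 [  0.     378.7659 185.2544]
 [  0.       0.       1.    ]]
{'t': 0.1, 'qpos': array([ 1.1836,  0.1311,  1.4892, -0.    ,  1.523 , -0.0854]), 'dq': array([-0.0005, -0.0006, -0.0018,  0.0005, -0.0011,  0.    ]), 'effort': array([  0.0012, -56.1339, -49.3099,   0.077 ,   0.0291,  -0.    ]), 'eef_pos': array([0.1781, 0.5724, 0.2287]), 'ee_rot': array([ 0.8054,  0.5928, -0.0007,  0.0004]), 'wrist_force': array([-0.5788,  0.3974,  0.2914]), 'wrist_torque': array([ 0.0364,  0.0035, -0.0214]), 'opening': 0.0929916295972692}
```

View pics/top0.png

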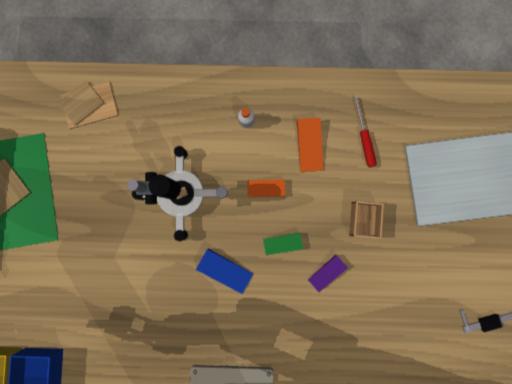

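View pics/side0.png

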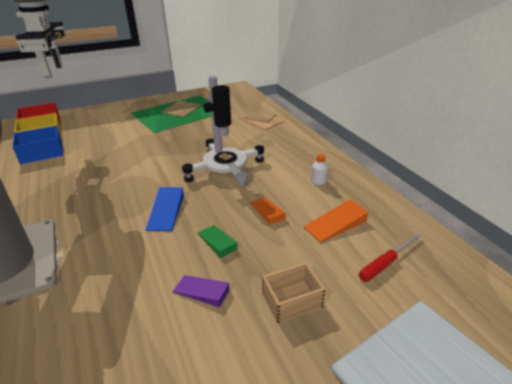

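Run:
```python
from h import *
a=cv2.imread('pics/top0.png')[140:250,110:310]; b=cv2.imread('pics/side0.png')[130:240,170:300]
a=cv2.resize(a,None,fx=4,fy=4,interpolation=cv2.INTER_CUBIC); b=cv2.resize(b,None,fx=5,fy=5,interpolation=cv2.INTER_CUBIC)
cv2.imwrite('pics/za.png',a); cv2.imwrite('pics/zb.png',b)
for n in('top0','side0'):
    s=dict(np.load(f'pics/{n}.npz')); hsv=cv2.cvtColor(s['color'],cv2.COLOR_RGB2HSV)
    m=cv2.inRange(hsv,(3,190,60),(16,255,255))
    k,l,st,c=cv2.connectedComponentsWithStats(m)
    for i in range(1,k):
        if st[i,4]>60:
            ct=cv2.findContours((l==i).astype('uint8'),0,1)[0][0]
            r=cv2.minAreaRect(ct)
            print(n,st[i],c[i],r)
            print([np.round(ray(s,p,0.01)[:2],4).tolist() for p in cv2.boxPoints(r)])
```

```text
top0 [ 297  118   26   54 1181] [309.79254869 143.94411516] ((309.9847412109375, 144.2867889404297), (52.15283966064453, 23.155288696289062), 85.91438293457031)
[[0.7696, -0.1564], [0.7757, -0.2193], [0.6329, -0.2314], [0.6268, -0.1692]]
top0 [248 180  37  17 580] [266.14137931 187.79310345] ((265.9910888671875, 187.7503204345703), (15.775655746459961, 36.47673797607422), 87.95458984375)
[[0.5976, -0.0273], [0.6037, -0.1256], [0.5611, -0.128], [0.555, -0.0301]]
side0 [ 17 112  43  10  94] [ 39.03191489 115.37234043] ((38.191097259521484, 115.58248901367188), (42.09628677368164, 8.891866683959961), 2.7927021980285645)
[[-0.0001, 0.7977], [-0.003, 0.8909], [0.1408, 0.797], [0.1369, 0.7094]]
side0 [252 198  33  26 474] [268.58016878 210.52109705] ((268.2500305175781, 209.75001525878906), (33.941123962402344, 17.677669525146484), 45.0)
[[0.5481, -0.0459], [0.5992, -0.0107], [0.6071, -0.1256], [0.5598, -0.1531]]
side0 [ 305  200   62   42 1311] [337.10297483 220.64302059] ((336.300048828125, 220.6000213623047), (25.491172790527344, 61.715476989746094), 63.43495178222656)
[[0.628, -0.1668], [0.8101, -0.134], [0.7768, -0.2203], [0.6108, -0.2433]]
```

View pics/za.png

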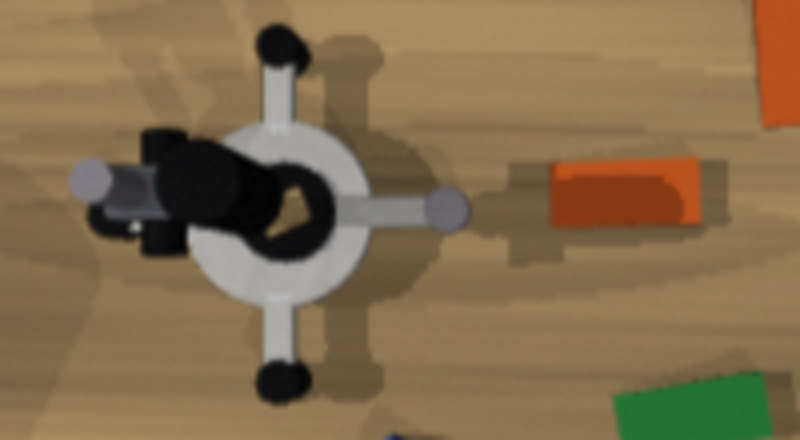

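View pics/zb.png

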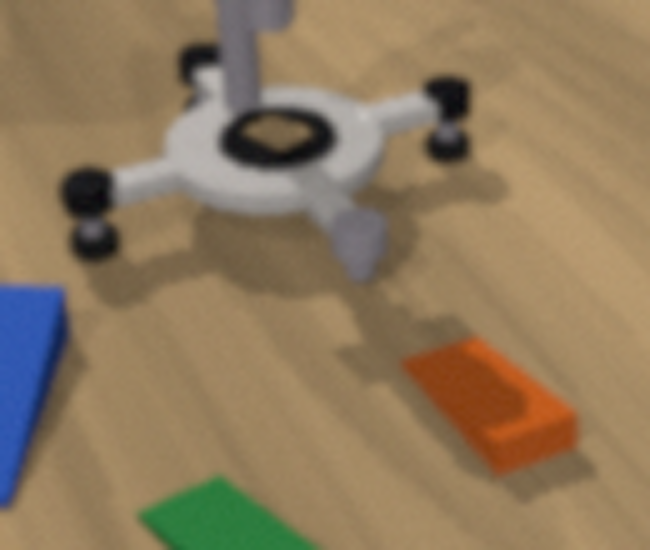

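Run:
```python
from h import *
np.set_printoptions(precision=4,suppress=True)
s=dict(np.load('pics/top0.npz')); q=dict(np.load('pics/side0.npz'))
Z=lambda x,y:(110+x/4-.4,140+y/4-.4)
Y=lambda x,y:(170+x/5-.4,130+y/5-.4)
print('cap top',ray(s,Z(447,209),.046),'side',ray(q,Y(360,222),.046))
for n,p in dict(footp=(278,46),footm=(278,382),hub=(280,213)).items(): print(n,ray(s,Z(*p),.046 if n!='hub' else .042))
print('thick',ray(s,Z(699,156),.021),ray(s,Z(702,223),.021))
print('thin',ray(s,Z(551,163),.003),ray(s,Z(551,228),.003))
print('side thick top',ray(q,Y(490,437),.021),ray(q,Y(578,410),.021),'bottom',ray(q,Y(502,474),0),ray(q,Y(577,443),0))
print('side thin',ray(q,Y(403,362),.003),ray(q,Y(470,337),.003))
```

```text
cap top [0.5622 0.038  0.046 ] side [0.5628 0.0383 0.046 ]
footp [0.6664 0.1525 0.046 ]
footm [0.4476 0.143  0.046 ]
hub [0.557  0.1474 0.042 ]
thick [ 0.604 -0.126  0.021] [ 0.5593 -0.129   0.021 ]
thin [ 0.5988 -0.0266  0.003 ] [ 0.5546 -0.028   0.003 ]
side thick top [ 0.5583 -0.1233  0.021 ] [ 0.6045 -0.1234  0.021 ] bottom [ 0.5628 -0.127   0.    ] [ 0.6052 -0.1222  0.    ]
side thin [ 0.5556 -0.0297  0.003 ] [ 0.5954 -0.0252  0.003 ]
```

Call:
arm_command([
  [0, 0, -0.03, 0, 0, -6.8, 1],
  [0, 0, -0.03, 0, 0, -6.8, 1],
  [0, 0, -0.03, 0, 0, -6.7, 1],
  [-0.044, 0.018, 0, 0, 0, 0, 1],
  [-0.044, 0.018, 0, 0, 0, 0, 1],
  [-0.044, 0.018, 0, 0, 0, 0, 1],
  [-0.044, 0.018, 0, 0, 0, 0, 1],
  [-0.044, 0.018, 0, 0, 0, 0, 1],
])

```text
t: 0.9
eef_pos: [0.2799, 0.3561, 0.3192]
ee_rot: [0.688, 0.726, -0.0, 0.0]
wrist_force: [1.5, 0.2, 0.5]
opening: 0.0333
```

Call:
arm_command([
  [-0.044, 0.018, 0, 0, 0, 0, 1],
  [-0.044, 0.018, 0, 0, 0, 0, 1],
  [-0.044, 0.018, 0, 0, 0, 0, 1],
  [-0.044, 0.018, 0, 0, 0, 0, 1],
  [-0.044, 0.018, 0, 0, 0, 0, 1],
  [-0.044, 0.018, 0, 0, 0, 0, 1],
  [-0.044, 0.018, 0, 0, 0, 0, 1],
  [0, 0, 0, 0, 0, 0, 1],
])

```text
t: 1.7
eef_pos: [0.4229, 0.052, 0.3189]
ee_rot: [0.691, 0.723, -0.001, 0.0]
wrist_force: [-1.1, 1.3, -0.7]
opening: 0.0007
```

Call:
arm_command([
  [-0.03, 0.039, 0, 0, 0, 0, 1],
  [-0.03, 0.039, 0, 0, 0, 0, 1],
  [-0.03, 0.039, 0.03, 0, 0, 0, 1],
  [-0.03, 0.039, 0.03, 0, 0, 0, 1],
  [-0.03, 0.04, 0.03, 0, 0, 0, 1],
  [0, 0, 0.045, 0, 0, 0, 1],
  [0, 0, 0.045, 0, 0, 0, 1],
  [0, 0, 0.045, 0, 0, 0, 1],
])

```text
t: 2.5
eef_pos: [0.6084, -0.0705, 0.1044]
ee_rot: [0.688, 0.725, -0.0, -0.001]
wrist_force: [-0.1, -0.4, -0.3]
opening: 0.0004
```

Call:
arm_command([
  [0, 0, 0.035, 0, 0, 0, 1],
  [0, 0, 0.01, 0, 0, 0, 1],
  [0, 0, 0, 0, 0, 0, 1],
  [0, 0, 0, 0, 0, 0, 1],
])

```text
t: 2.9
eef_pos: [0.61, -0.0711, 0.064]
ee_rot: [0.688, 0.726, 0.001, 0.001]
wrist_force: [0.0, -0.3, 0.9]
opening: 0.0002
```

Run:
```python
from h import *
s=snap('side','side1');snap('top','top1')
cv2.imwrite('pics/zs1.png',cv2.resize(s['color'][90:250,170:390,::-1],None,fx=3.5,fy=3.5))
print(manip.sense()['eef_pos'],manip.sense()['wrist_force'])
```

```text
[ 0.61083649 -0.07140495  0.06500943] [-0.32497598 -0.07504754 -0.09361088]
```

View pics/zs1.png

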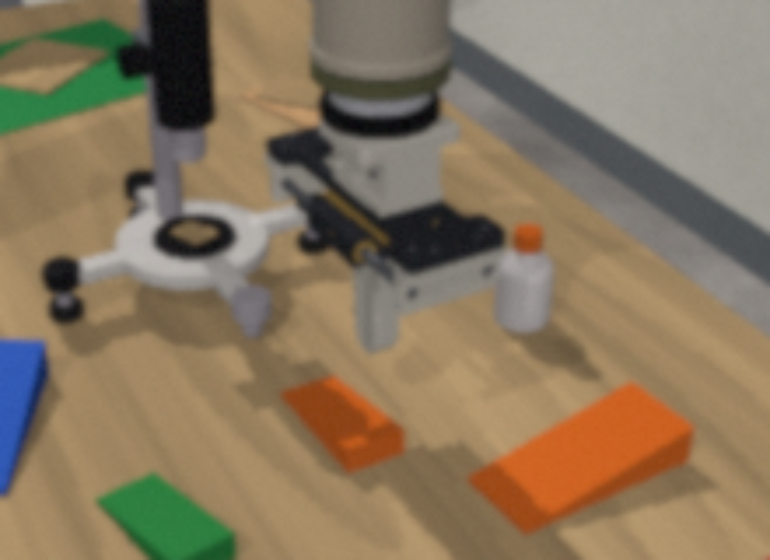

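Call:
arm_command([
  [-0.016, 0.016, 0, 0, 0, 0, 1],
  [0, 0, 0.02, 0, 0, 0, 1],
  [0, 0, 0.02, 0, 0, 0, 1],
  [0, 0, 0.009, 0, 0, 0, 1],
  [0, 0, 0, 0, 0, 0, 1],
  [0, 0, 0, 0, 0, 0, 1],
])

```text
t: 3.6
eef_pos: [0.6263, -0.0865, 0.0143]
ee_rot: [0.688, 0.725, 0.0, 0.001]
wrist_force: [0.7, 1.2, 0.2]
opening: 0.0002
```

Run:
```python
from h import *
s=snap('side','side2');
cv2.imwrite('pics/zs2.png',cv2.resize(s['color'][90:250,170:390,::-1],None,fx=3.5,fy=3.5))
for k in range(1): 
  q=manip.sense(); print(q['eef_pos'],q['wrist_force'],q['ee_rot'])
```

```text
[ 0.62663724 -0.08651564  0.01460154] [-0.10908047 -0.66981395 -0.06973659] [6.88264501e-01 7.25458899e-01 5.91399332e-04 1.00632529e-03]
```

View pics/zs2.png

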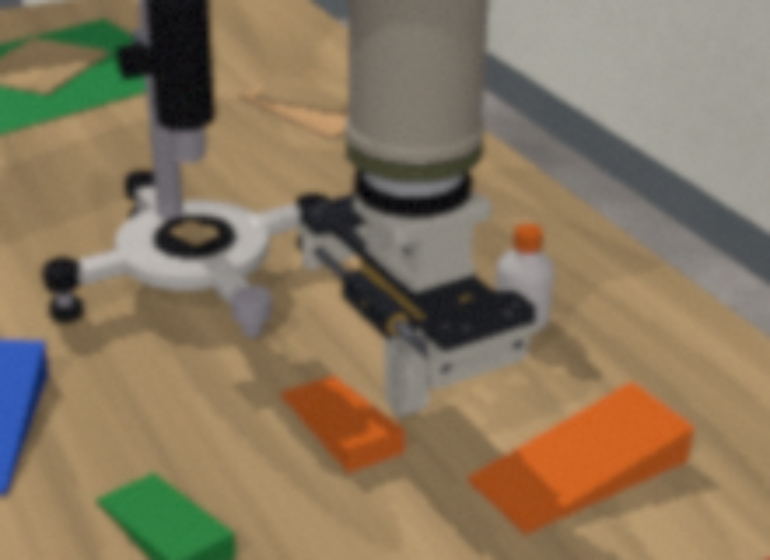

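Call:
arm_command([
  [0, -0.008, 0, 0, 0, 0, 1],
  [0, -0.006, 0, 0, 0, 0, 1],
  [0, -0.004, 0, 0, 0, 0, 1],
  [0, -0.004, 0, 0, 0, 0, 1],
  [0, -0.004, 0, 0, 0, 0, 1],
  [0, 0, 0, 0, 0, 0, 1],
])

```text
t: 4.25
eef_pos: [0.5989, -0.0877, 0.0128]
ee_rot: [0.688, 0.725, -0.0, -0.0]
wrist_force: [0.4, 0.2, 0.1]
opening: 0.0005
```

```bash
cat > w.py <<'E'
from h import *
import sys
np.set_printoptions(precision=4,suppress=True)
n=sys.argv[1]
s=snap('side','s'+n);x=s['color'][140:240,200:330,::-1]
cv2.imwrite('pics/zs%s.png'%n,cv2.resize(x,None,fx=6,fy=6,interpolation=cv2.INTER_CUBIC))
if len(sys.argv)>2:
  s=snap('top','t'+n);x=s['color'][150:240,170:310,::-1]
  cv2.imwrite('pics/zt%s.png'%n,cv2.resize(x,None,fx=5.5,fy=5.5,interpolation=cv2.INTER_CUBIC))
q=manip.sense(); print(q['t'],q['eef_pos'],q['wrist_force'],q['ee_rot'])
E
python3 w.py 3 1
```

```text
4.35 [ 0.5994 -0.0877  0.0128] [-0.8236 -0.4182 -0.1599] [ 0.6883  0.7254 -0.0001 -0.0001]
```

View pics/zs3.png

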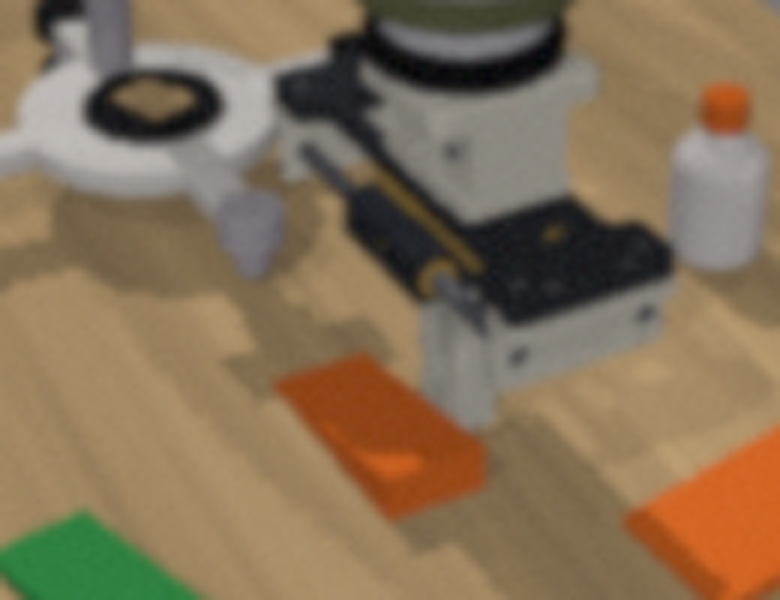

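View pics/zt3.png

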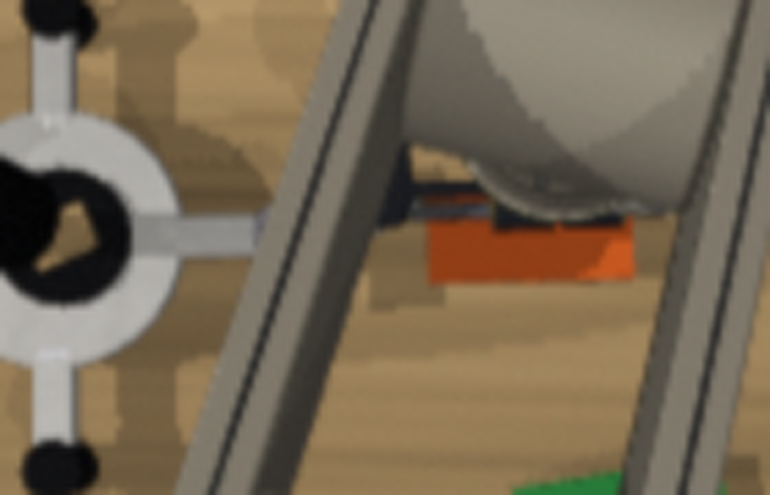

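Run:
```python
from h import *
np.set_printoptions(precision=4,suppress=True)
s=dict(np.load('pics/t3.npz')); q=dict(np.load('pics/s3.npz'))
Z=lambda x,y:(170+x/5.5-.4,150+y/5.5-.4)
Y=lambda x,y:(200+x/6-.4,140+y/6-.4)
print('top: near thin',ray(s,Z(428,284),.002),'near thick',ray(s,Z(635,278),.02))
print('side thin near/far',ray(q,Y(275,384),.003),ray(q,Y(362,353),.003))
print('side thick top near/far',ray(q,Y(385,484),.021),ray(q,Y(487,453),.021),'bot',ray(q,Y(395,521),.0),ray(q,Y(485,483),.0))
print('cap',ray(q,Y(253,212),.046),ray(s,Z(262,233),.046))
```

```text
top: near thin [ 0.542  -0.0285  0.002 ] near thick [ 0.5466 -0.1292  0.02  ]
side thin near/far [ 0.5422 -0.0306  0.003 ] [ 0.5842 -0.0267  0.003 ]
side thick top near/far [ 0.5452 -0.1301  0.021 ] [ 0.5889 -0.1305  0.021 ] bot [ 0.55   -0.1289  0.    ] [ 0.5921 -0.1237  0.    ]
cap [0.5614 0.0339 0.046 ] [0.5616 0.0487 0.046 ]
```

Call:
arm_command([
  [0, 0.02, 0, 0, 0, 0, 1],
  [0, 0, -0.04, 0, 0, 0, 1],
  [0, 0, -0.04, 0, 0, 0, 1],
  [0, 0, 0, 0, 0, 8.2, 1],
  [0, 0, 0, 0, 0, 8.2, 1],
  [0, 0, 0, 0, 0, 8.2, 1],
  [0, 0, 0, 0, 0, 8.2, 1],
  [0, 0, 0, 0, 0, 8.2, 1],
])

```text
t: 5.15
eef_pos: [0.6196, -0.0866, 0.0928]
ee_rot: [0.9, 0.436, -0.0, -0.0]
wrist_force: [-0.8, -0.0, 0.2]
opening: 0.0006
```

Call:
arm_command([
  [0, 0, 0, 0, 0, 8.2, 1],
  [0, 0, 0, 0, 0, 8.2, 1],
  [0, 0, 0, 0, 0, 8.2, 1],
  [0, 0, 0, 0, 0, 8.2, 1],
  [0, 0, 0, 0, 0, 8.2, 1],
  [0, 0, 0, 0, 0, 8.0, 1],
  [0, 0, 0, 0, 0, 0, 1],
])

```text
t: 5.85
eef_pos: [0.6196, -0.0866, 0.0927]
ee_rot: [1.0, 0.025, -0.0, -0.0]
wrist_force: [-0.2, 0.2, -0.1]
opening: 0.0005
```

```bash
python3 w.py 4 1
```

```text
5.95 [ 0.6196 -0.0866  0.0928] [-0.5437 -0.6461  0.2788] [ 0.9996  0.0284 -0.0001 -0.    ]
```

View pics/zs4.png

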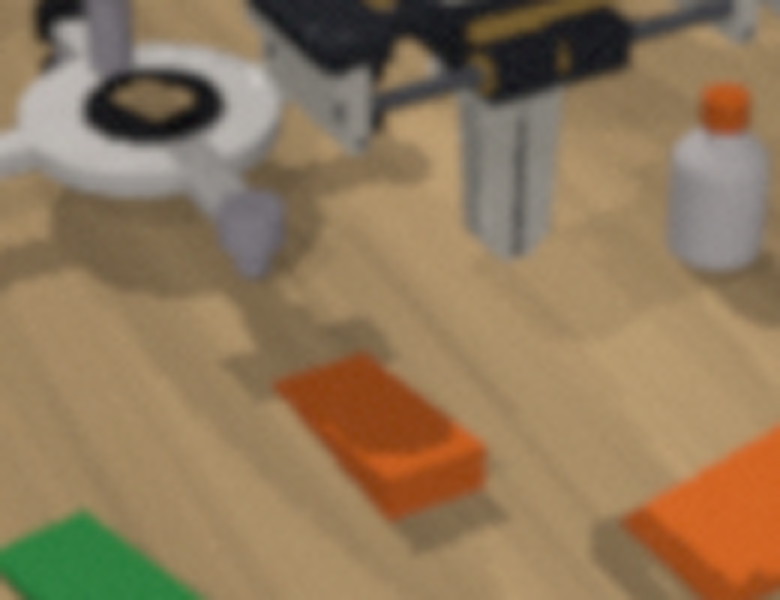

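View pics/zt4.png

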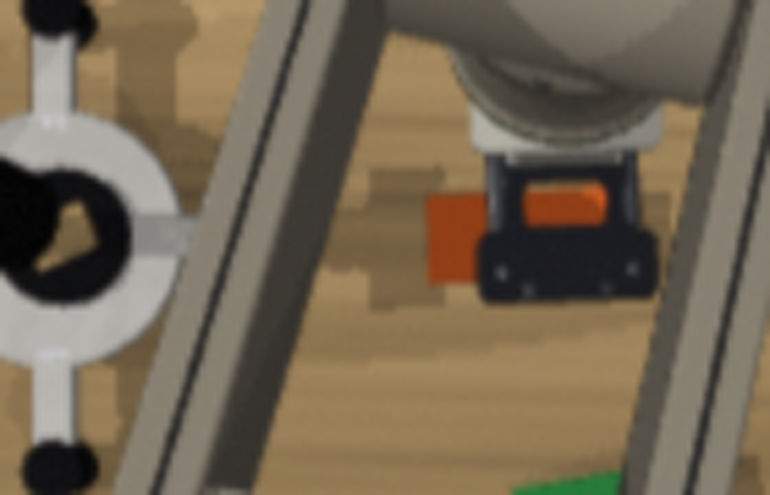

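Call:
arm_command([
  [-0.027, 0.038, 0, 0, 0, 0, 1],
  [-0.027, 0.038, 0, 0, 0, 0, 1],
  [0, 0, 0, 0, 0, 0, 1],
  [0, 0, 0.035, 0, 0, 0, 1],
  [0, 0, 0.03, 0, 0, 0, 1],
  [0, 0, 0.01, 0, 0, 0, 1],
  [0, 0, 0, 0, 0, 0, 1],
  [0, 0, 0, 0, 0, 0, 1],
])

```text
t: 6.75
eef_pos: [0.5704, -0.1653, 0.019]
ee_rot: [1.0, 0.027, 0.001, 0.0]
wrist_force: [-0.6, 0.1, 0.0]
opening: 0.0004
```

```bash
python3 w.py 5
```

```text
6.8 [ 0.571  -0.1656  0.0196] [ 0.2619  0.3116 -0.5197] [0.9996 0.0269 0.0012 0.0005]
```

View pics/zs5.png

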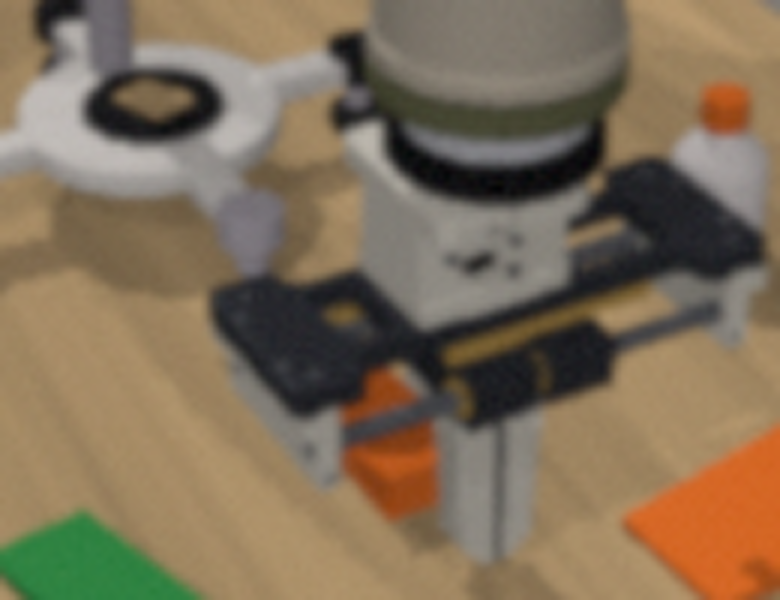

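Call:
arm_command([
  [0, 0, 0.003, 0, 0, 0, 1],
  [0, -0.015, 0, 0, 0, 0, 1],
  [0, -0.006, 0, 0, 0, 0, 1],
  [0, -0.006, 0, 0, 0, 0, 1],
  [0, -0.01, 0, 0, 0, 0, 1],
  [0, -0.012, 0, 0, 0, 0, 1],
  [0, -0.012, 0, 0, 0, 0, 1],
  [0, -0.008, 0, 0, 0, 0, 1],
])

```text
t: 7.6
eef_pos: [0.5658, -0.095, 0.0148]
ee_rot: [1.0, 0.027, -0.0, -0.0]
wrist_force: [0.8, -0.5, 0.4]
opening: 0.0002
```

```bash
python3 w.py 6 1
```

```text
7.7 [ 0.5658 -0.095   0.0147] [-0.5124 -1.0074 -0.6545] [ 0.9996  0.027  -0.0002 -0.0002]
```

View pics/zs6.png

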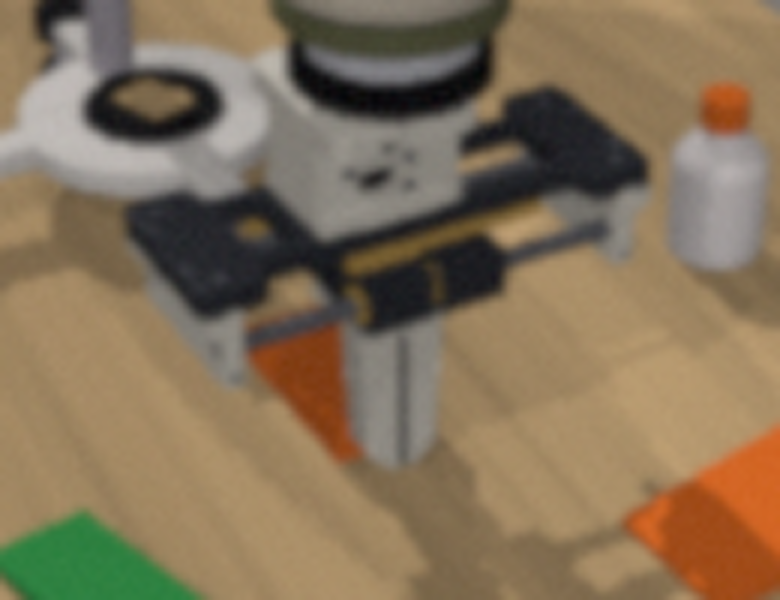

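View pics/zt6.png

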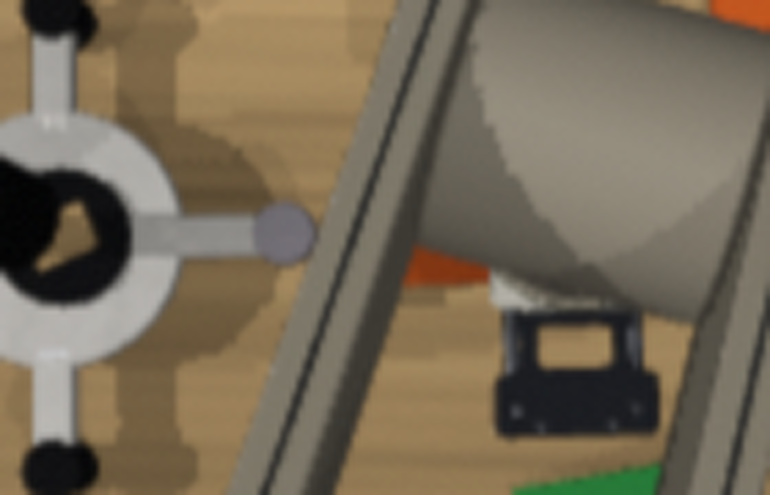

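Run:
```python
from h import *
np.set_printoptions(precision=4,suppress=True)
s=dict(np.load('pics/t6.npz')); q=dict(np.load('pics/s6.npz'))
Z=lambda x,y:(170+x/5.5-.4,150+y/5.5-.4)
Y=lambda x,y:(200+x/6-.4,140+y/6-.4)
print(ray(q,Y(345,463),0),ray(s,Z(412,287),.005),ray(s,Z(485,283),.015),ray(s,Z(284,233),.046))
```

```text
[ 0.5477 -0.0878  0.    ] [ 0.5402 -0.0208  0.005 ] [ 0.5425 -0.0567  0.015 ] [0.5619 0.0383 0.046 ]
```

Call:
arm_command([
  [0, -0.008, 0, 0, 0, 0, 1],
  [0, -0.01, 0, 0, 0, 0, 1],
  [0, -0.01, 0, 0, 0, 0, 1],
  [0, -0.01, 0, 0, 0, 0, 1],
  [0, -0.007, 0, 0, 0, 0, 1],
  [0, -0.004, 0, 0, 0, 0, 1],
  [0, 0, 0, 0, 0, 0, 1],
  [0, 0, 0, 0, 0, 0, 1],
])

```text
t: 8.5
eef_pos: [0.5634, -0.0475, 0.0148]
ee_rot: [1.0, 0.026, -0.0, 0.0]
wrist_force: [0.0, -0.5, 0.4]
opening: 0.0002
```

```bash
python3 w.py 7 1
```

```text
8.6 [ 0.5634 -0.0478  0.0149] [-0.6823  0.0497 -0.1186] [0.9997 0.0261 0.     0.    ]
```

View pics/zs7.png

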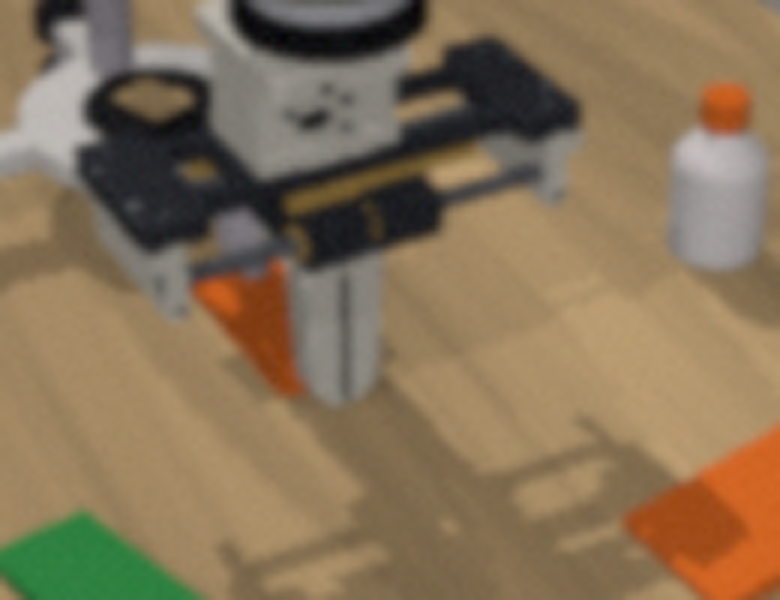

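View pics/zt7.png

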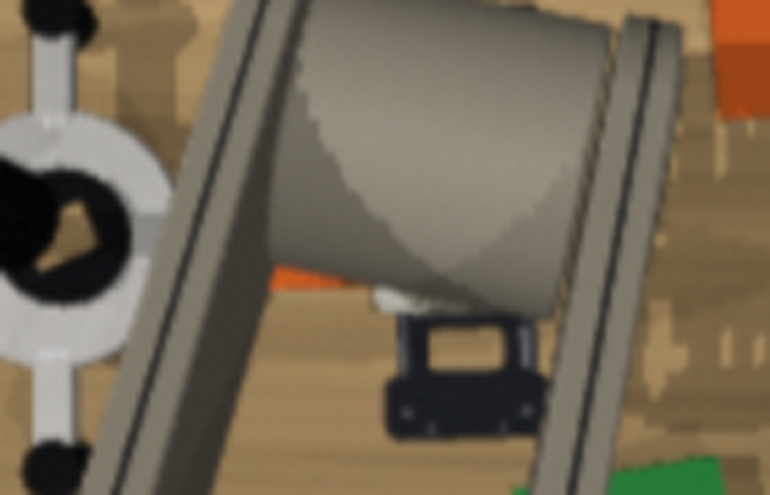

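Call:
arm_command([
  [0, -0.002, 0, 0, 0, 0, 1],
  [0, -0.003, 0, 0, 0, 0, 1],
  [0, -0.002, 0, 0, 0, 0, 1],
  [0, -0.001, 0, 0, 0, 0, 1],
  [0, 0, 0, 0, 0, 0, 1],
])

```text
t: 9.1
eef_pos: [0.5629, -0.0393, 0.0148]
ee_rot: [1.0, 0.026, -0.0, -0.0]
wrist_force: [-0.3, 0.1, -0.1]
opening: 0.0003
```

```bash
cat > f.py <<'E'
from h import *
np.set_printoptions(precision=4,suppress=True)
F=[];P=[]
for i in range(8):
    manip.snapshot('side'); q=manip.sense(); F.append(q['wrist_force']);P.append(q['eef_pos'])
print(q['t'],np.mean(P,0),np.mean(F,0),np.std(F,0))
E
python3 f.py
```

```text
9.5 [ 0.5629 -0.0395  0.0148] [-0.2875 -0.0461  0.0021] [0.3819 0.7015 0.2023]
```

Call:
arm_command([
  [0, -0.001, 0, 0, 0, 0, 1],
  [0, 0, 0, 0, 0, 0, 1],
])

```text
t: 9.7
eef_pos: [0.5629, -0.0385, 0.0148]
ee_rot: [1.0, 0.026, -0.0, -0.0]
wrist_force: [0.4, 0.4, -0.2]
opening: 0.0008
```

Call:
arm_command([
  [0, -0.001, 0, 0, 0, 0, 1],
  [0, 0, 0, 0, 0, 0, 1],
])

```text
t: 9.9
eef_pos: [0.5629, -0.0374, 0.0149]
ee_rot: [1.0, 0.026, 0.0, -0.0]
wrist_force: [0.1, 0.1, 0.2]
opening: 0.0004
```

Call:
arm_command([
  [0, -0.001, 0, 0, 0, 0, 1],
  [0, 0, 0, 0, 0, 0, 1],
])

```text
t: 10.1
eef_pos: [0.5628, -0.0365, 0.0148]
ee_rot: [1.0, 0.026, -0.0, 0.0]
wrist_force: [-0.1, 0.1, -0.5]
opening: 0.0003
```

```bash
python3 f.py
```

```text
10.5 [ 0.5628 -0.0365  0.0149] [0.1719 0.0832 0.0486] [0.6067 0.296  0.5431]
```

Call:
arm_command([
  [0, -0.001, 0, 0, 0, 0, 1],
  [0, 0, 0, 0, 0, 0, 1],
])

```text
t: 10.7
eef_pos: [0.5628, -0.0358, 0.0149]
ee_rot: [1.0, 0.026, 0.0, 0.0]
wrist_force: [0.3, -1.8, -0.8]
opening: 0.0009
```

Call:
arm_command([
  [0, -0.001, 0, 0, 0, 0, 1],
  [0, 0, 0, 0, 0, 0, 1],
])

```text
t: 10.9
eef_pos: [0.5627, -0.0351, 0.0149]
ee_rot: [1.0, 0.026, 0.0, 0.0]
wrist_force: [0.6, -4.6, -0.8]
opening: 0.0006
```

```bash
python3 f.py;  python3 w.py 8
```

```text
11.3 [ 0.5627 -0.035   0.0149] [ 0.0986 -4.8954 -0.8811] [0.3403 0.4148 0.4855]
11.35 [ 0.5627 -0.0351  0.0149] [ 0.42   -4.5179 -1.3029] [0.9997 0.0262 0.     0.0003]
```

View pics/zs8.png

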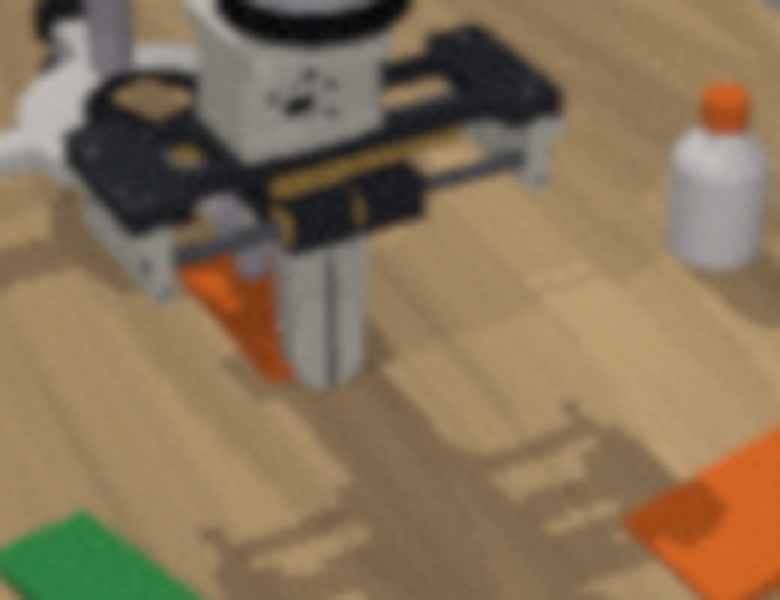

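Call:
arm_command([
  [0, -0.0004, 0, 0, 0, 0, 1],
  [0, 0, 0, 0, 0, 0, 1],
  [0, 0, 0, 0, 0, 0, 1],
])

```text
t: 11.65
eef_pos: [0.5627, -0.0349, 0.0149]
ee_rot: [1.0, 0.026, 0.0, 0.001]
wrist_force: [0.3, -7.3, -0.9]
opening: 0.0006
```

Call:
arm_command([
  [0, 0.003, 0, 0, 0, 0, 1],
  [0, 0.01, 0, 0, 0, 0, 1],
  [0, 0.02, 0, 0, 0, 0, 1],
  [0, 0.03, 0, 0, 0, 0, 1],
  [0, 0, -0.03, 0, 0, 0, 1],
  [0, 0, -0.04, 0, 0, 0, 1],
  [0, 0, -0.01, 0, 0, 0, 1],
  [0, 0, 0, 0, 0, 0, 1],
])

```text
t: 12.45
eef_pos: [0.5679, -0.0978, 0.0975]
ee_rot: [1.0, 0.026, 0.002, 0.001]
wrist_force: [0.5, -0.2, -0.2]
opening: 0.0008
```

```bash
python3 w.py 9 1
```

```text
12.55 [ 0.5655 -0.097   0.0939] [-0.8524 -0.2982 -0.7637] [ 0.9997  0.0263 -0.0004 -0.0002]
```

View pics/zs9.png

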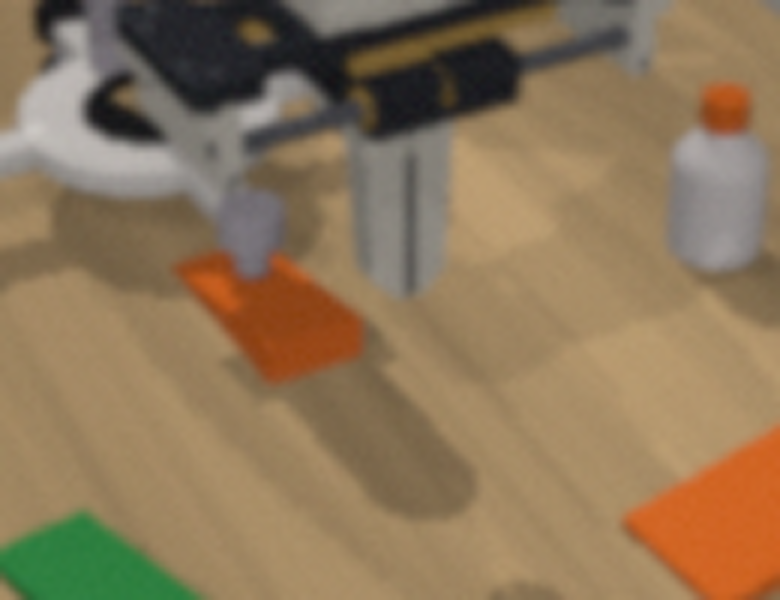

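View pics/zt9.png

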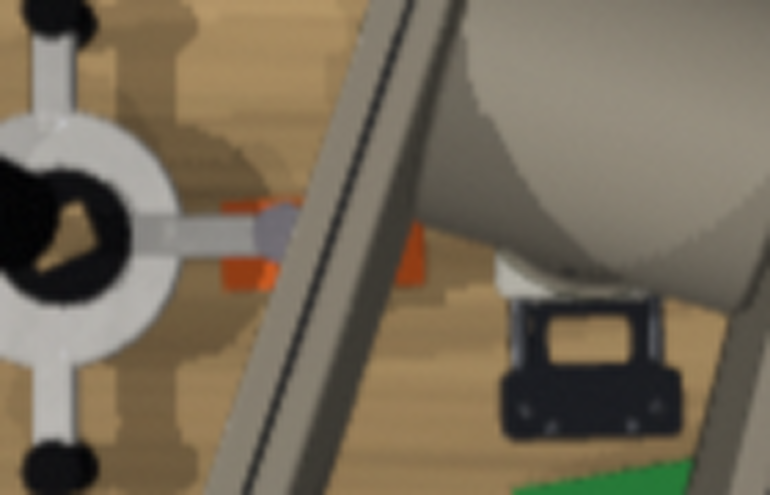

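Run:
```python
import cv2
a=cv2.imread('pics/s9.png'); print(a is not None); b=cv2.imread('pics/t9.png'); cv2.imwrite('pics/full9.png',cv2.resize(cv2.vconcat([a,b]),None,fx=.78,fy=.78))
```

```text
True
```

View pics/full9.png

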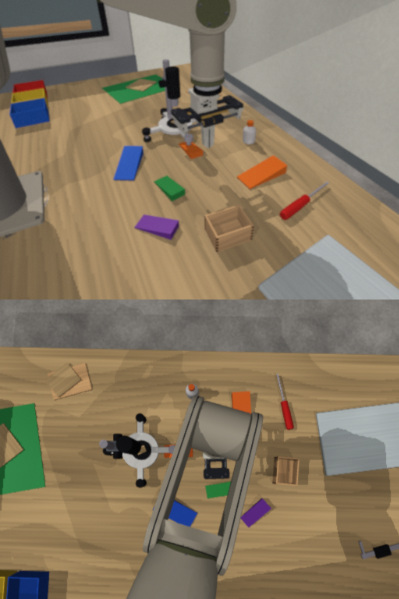

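Run:
```python
from h import *
q=dict(np.load('pics/s9.npz'))
for z in (.1,.2,.25,.3,.35,.4,.45,.5): print(z,proj(q,[.5655,-.097,z]))
print('scope top col',proj(q,[.555,.19,.26]))
```

```text
0.1 [265.29247312 182.09284995]
0.2 [265.14662435 142.46451955]
0.25 [265.06578479 120.49973799]
0.3 [264.97887614  96.88593327]
0.35 [264.88518829  71.43016004]
0.4 [264.78389582  43.9081504 ]
0.45 [264.67403367  14.05768879]
0.5 [264.55446628 -18.42976865]
scope top col [212.62830133  76.27189788]
```

Run:
```python
from h import *
s=dict(np.load('pics/top0.npz'))
Z=lambda x,y:(110+x/4-.4,140+y/4-.4)
for p in [(200,180),(245,180),(285,205)]: print([ray(s,Z(*p),z).round(3).tolist() for z in (.26,.24,.115)])
```

```text
[[0.556, 0.137, 0.26], [0.558, 0.143, 0.24], [0.57, 0.18, 0.115]]
[[0.557, 0.115, 0.26], [0.559, 0.12, 0.24], [0.571, 0.152, 0.115]]
[[0.545, 0.094, 0.26], [0.547, 0.099, 0.24], [0.557, 0.128, 0.115]]
```

Call:
arm_command([
  [0, -0.025, 0, 0, 0, 0, 1],
  [0.001, -0.03, 0, 0, 0, 0, 1],
  [0.001, -0.03, 0, 0, 0, 0, 1],
  [0.001, -0.03, 0, 0, 0, 0, 1],
  [0, -0.018, 0, 0, 0, 0, 1],
  [0, 0, 0, 0, 0, 0, 1],
  [0, 0, 0, 0, 0, 0, 1],
])

```text
t: 13.25
eef_pos: [0.5608, 0.036, 0.093]
ee_rot: [1.0, 0.027, -0.001, 0.0]
wrist_force: [-0.5, 0.2, -0.9]
opening: 0.0007
```

```bash
python3 w.py 10 1; python3 f.py
```

```text
13.35 [0.5614 0.0351 0.0938] [ 0.2    -0.5323  0.3214] [ 0.9997  0.026  -0.0008  0.0001]
13.75 [0.562  0.0352 0.0947] [0.1362 0.274  0.002 ] [0.4355 0.4718 0.4735]
```

View pics/s10.png

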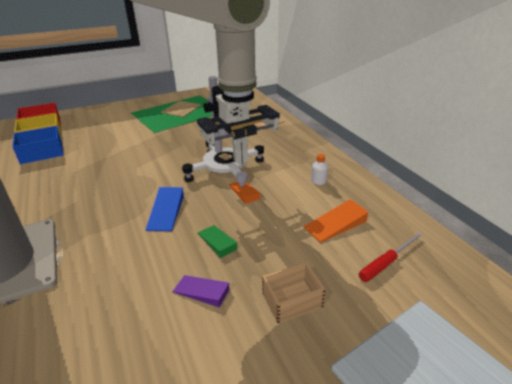

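Call:
arm_command([
  [0, 0, 0.015, 0, 0, 0, 1],
  [0, 0, 0.012, 0, 0, 0, 1],
  [0, 0, 0.005, 0, 0, 0, 1],
  [0, 0, 0, 0, 0, 0, 1],
  [0, 0, 0, 0, 0, 0, 1],
  [0, 0, 0, 0, 0, 0, 1],
])

```text
t: 14.35
eef_pos: [0.5624, 0.0359, 0.0633]
ee_rot: [1.0, 0.026, 0.0, 0.0]
wrist_force: [0.1, 1.0, -0.0]
opening: 0.0004
```

```bash
python3 f.py
```

```text
14.75 [0.5623 0.0359 0.0633] [ 0.2082 -0.0049  0.278 ] [0.4175 0.3245 0.5677]
```

Call:
arm_command([
  [0, 0, 0.002, 0, 0, 0, 1],
  [0, 0, 0.002, 0, 0, 0, 1],
  [0, 0, 0.001, 0, 0, 0, 1],
  [0, 0, 0, 0, 0, 0, 1],
])

```text
t: 15.15
eef_pos: [0.5618, 0.0359, 0.0575]
ee_rot: [1.0, 0.026, -0.0, -0.0]
wrist_force: [-0.7, 0.6, 0.1]
opening: 0.0005
```

Call:
arm_command([
  [0, 0, 0.0005, 0, 0, 0, 1],
  [0, 0, 0, 0, 0, 0, 1],
])

```text
t: 15.35
eef_pos: [0.5621, 0.0359, 0.0574]
ee_rot: [1.0, 0.026, 0.0, 0.0]
wrist_force: [0.3, -0.8, -0.5]
opening: 0.0007
```

Call:
arm_command([
  [0, 0, 0.0005, 0, 0, 0, 1],
  [0, 0, 0, 0, 0, 0, 1],
])

```text
t: 15.55
eef_pos: [0.5621, 0.0359, 0.0573]
ee_rot: [1.0, 0.026, 0.0, 0.0]
wrist_force: [-3.8, 0.0, 5.3]
opening: 0.0004
```

```bash
python3 f.py; python3 f.py; python3 w.py 11
```

```text
15.95 [0.5621 0.0359 0.0573] [-3.0068  0.005   5.3586] [0.4471 0.6247 0.4801]
16.35 [0.5621 0.0359 0.0573] [-2.5776  0.0677  5.6287] [0.3727 0.6915 0.3013]
16.4 [0.5621 0.0359 0.0573] [-2.1824 -0.1865  5.464 ] [0.9997 0.0263 0.0001 0.    ]
```

View pics/zs11.png

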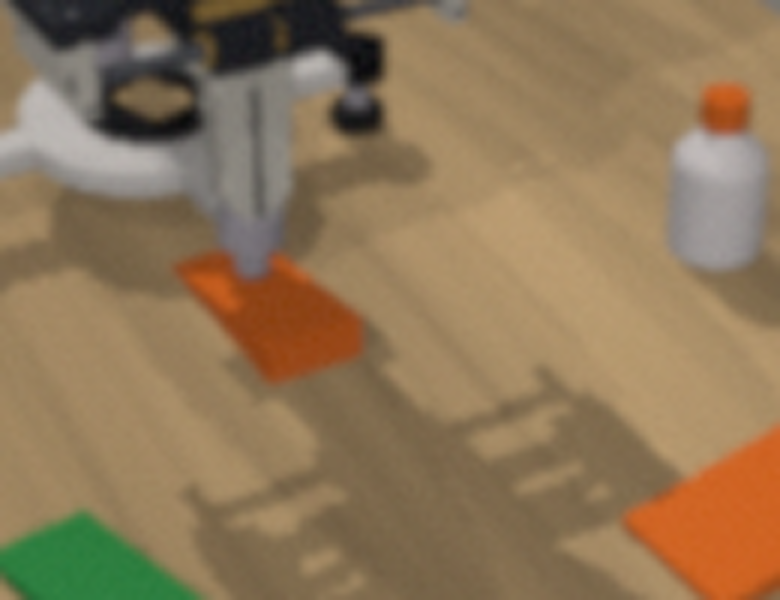

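The fingertip is on the cap and holding about 5.5 N. The foot has not sunk. I'll hold a moment longer, then lift.

Call:
arm_command([
  [0, 0, 0, 0, 0, 0, 1],
  [0, 0, 0, 0, 0, 0, 1],
  [0, 0, -0.002, 0, 0, 0, 1],
  [0, 0, -0.01, 0, 0, 0, 1],
  [0, 0, -0.025, 0, 0, 0, 1],
  [0, 0.01, -0.02, 0, 0, 0, 1],
  [0, 0.04, 0, 0, 0, 0, 1],
  [0, 0.045, 0, 0, 0, 0, 1],
])

```text
t: 17.2
eef_pos: [0.5681, -0.059, 0.1159]
ee_rot: [1.0, 0.028, 0.002, 0.0]
wrist_force: [0.8, -0.6, -0.0]
opening: 0.0006
```

Call:
arm_command([
  [0, 0.045, -0.02, 0, 0, 0, 1],
  [0, 0.045, -0.02, 0, 0, 0, 1],
  [0, 0.02, 0, 0, 0, 0, 1],
  [0, 0, 0, 0, 0, 0, 1],
  [0, 0, 0, 0, 0, 0, 1],
  [0, 0, 0, 0, 0, 0, 1],
])

```text
t: 17.8
eef_pos: [0.5725, -0.1675, 0.1534]
ee_rot: [1.0, 0.027, -0.0, -0.0]
wrist_force: [-0.2, 0.9, -0.1]
opening: 0.0007
```

```bash
python3 w.py 12 1
python3 - <<'E'
from h import *
for n in ('side','top'):
    a='s' if n=='side' else 't'
    d=cv2.absdiff(cv2.imread(f'pics/{n}0.png'),cv2.imread(f'pics/{a}12.png')).max(2)
    cv2.imwrite(f'pics/d{a}.png',d)
b=cv2.vconcat([cv2.resize(cv2.imread('pics/side0.png')[60:200,170:290],None,fx=2.4,fy=2.4),cv2.resize(cv2.imread('pics/s12.png')[60:200,170:290],None,fx=2.4,fy=2.4)][:2]) if 0 else cv2.hconcat([cv2.resize(cv2.imread(f'pics/{k}.png')[60:200,170:290],None,fx=3.2,fy=3.2) for k in('side0','s12')])
cv2.imwrite('pics/cmp.png',b)
E
```

```text
17.9 [ 0.5726 -0.1674  0.1534] [ 0.7548  0.0442 -0.045 ] [ 0.9996  0.0271 -0.0004 -0.0003]
```

View pics/cmp.png

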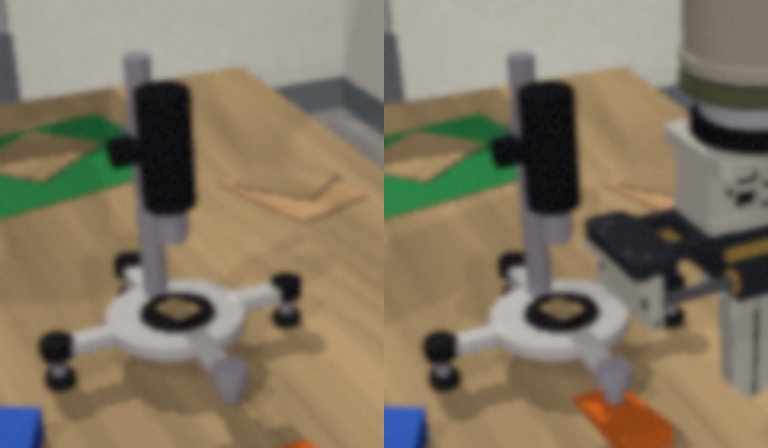

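View pics/t12.png

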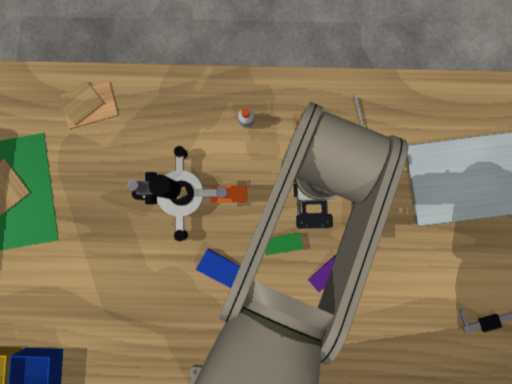

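Run:
```python
from rig import manip
print(manip.job_done())
```

```text
the job is handed in; nothing more can be done
None
```

I slid the orange wedge under the bare foot until it was snug, pressed on the steel cap with a fingertip and let go, then handed the job in. It took about 18 s, and the hand-in gave no verdict.

- **Aligning:** The wedge started about 12 mm off the foot's line. I pushed it sideways about 12 mm with the closed fingers, then drove it thin end first from its thick end.
- **Wedging:** The push rose from about 0 to 4.9 N within roughly 1.5 mm. One last 0.4 mm nudge read 7.3 N, below the 10 N at which the microscope would slide. The pictures then showed the foot about centred on the wedge.
- **Press test:** I held about 5.5 N on the cap for about 1 s and the fingertip height stayed at the same reading (57.3 mm at the TCP), so it did not rock. The wrist also read 2 to 4 N sideways while pressing. The cap did not visibly move.
- **Last pictures:** The column top, hub and feet sit at the same pixels as at the start, so I saw no shift or tilt. A tilt of 0.012 rad would shift the column top only about 1 pixel, so this check cannot show much less than that. The gripper is clear of everything.
- **Not fully checked:** I did not measure the bystanders at the end. The bottle looks unmoved. In the last top view the arm hid the box and most of the screwdriver; both were clear of the tool's path.

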